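Sweep three mounted lenses through the gate into the tray slot

ROBOT

A 7-joint arm with a two-finger parallel gripper is mounted at the origin on a cart in front of the work surface, level with it; the furniture and walls round the work are solid. World frame = base frame: x ahead of the robot, y to its left, z up, the work surface at z = 0. Lengths are in m, angles in rad, forces in N, time in s.
With the tool pointing down it reaches from about 0.35 to 0.9 m from the base axis. Payload 19.9 kg.
Tool frame: the origin (TCP) lies midway between the tips of the shut fingers; the grasp point (between the pads) lies 19 mm behind it; z points along the fingers, x is the direction in which the jaws open and shut, and the axes are right-handed (so a half turn about z gives the same grasp; the last joint's range is limited). The gripper opens to 94 mm and grips with 3 to 60 N. Pads are 16 mm wide; open, the fingers measure 119 mm over their backs; the gripper's body (75 mm by 177 mm) begins 78 mm behind the grasp point.
Start: joints at [-1.377, 0.417, -0.01, 1.614, 0.005, 1.111, -0.053], TCP at [0.145, 0.608, 0.205] pointing down, gripper open.
Joint ranges: [-2.81, 2.81], [-0.39, 2.02], [-1.27, 1.25], [0.06, 2.57], [-1.19, 4.33], [0.19, 2], [-2.82, 2.82]. Speed limits (rad/s): [1.89, 1.89, 2.39, 2.39, 3.01, 3.01, 3.01].

INTERFACE

Orientations are given as a rotation vector (axis times angle).
In Python, from rig import status, eyes, workorder gives the robot as it stands.
- The arm moves only by the tool send_rows, never from a script. Its argument "steps" is a list of rows, each a list of 7 numbers: the shift along the tool's x, y, z in mm, then the turn, a rotation vector about the tool's x, y, z in rad, then the opening, from -1 (shut) to 1 (fully open), so that 0 is half open. A call has 1 to 5 rows; each row is the pose to reach, as a shift and turn from the pose measured when the call began, along the tool's axes at that moment; what a row does not reach only later rows make up. A row lasts 1/10 s, in which the tool goes at most 50 mm and 8.59 degrees, less where a joint would pass 70% of its speed; a pose out of reach is approached as far as the arm can. A call with a gripper value outside its range is refused whole. The fingers move at their own pace and stop on an object; the grip force is fixed at half the most. Time passes only in rows, so rows that repeat a pose let the fingers close. It gives the time, the measured TCP pose, the force and the opening at its end, in the units of the state.
- status.get_state(): the state, without advancing time (a new reading comes with each control period).
- eyes.read_camera(name): name is "side" or "top" or "wrist"; returns the picture (420x560x3 uint8, red, green, blue); there is no depth.
- eyes.camera_info(name): a dict with "fx", "fy", "cx", "cy" (pixels), "rvec" (rotation vector, rad) and "tvec" (3), from world to camera coordinates, as OpenCV has them; the wrist camera has in their place "tool_from_camera" (4x4, takes a point from camera to tool coordinates, whose origin is the TCP and whose axes are the tool frame's). Camera axes: x right, y down, z forward; pixel columns grow to the right and rows downward; lengths in m; the calibration is good to about 2 mm. A picture is of the moment at which its call begins: read the wrist's pose just before it. camera_info takes no time and is no camera call.
- workorder.sign_off(): hands the job in, once; it reports no verdict.
Trained networks look in the newest picture that a camera, given by its name, has taken for a name from the list of things; names that differ only in an ending like _2 or _b are one class to them, and where a whole thing is asked for, a point or a joint stands for the part that bears it (a point fixed in the world has none). Each returns a list of dicts, best first, with "confidence" (0 to 1); they miss things now and then, are a little off and sometimes report something else, mostly with a low value. They report only what shows in the picture. A call takes as long as a camera call. They do not tell look-alikes from the thing itself.
- eyes.recognise(camera, thing): "centre" ([column, row] as shares, 0 to 1, of the picture: columns of its width, rows of its height, amid what is visible of it).
The state is a dict: "time_s": time; "joint_positions": joint angles; "dq": joint speeds; "effort": joint torques, N m; "tool_pos": TCP position; "ee_rot": TCP orientation; "contact_force": force on the tool from outside, world axes, zero at the start; "torque": the same for the moment, N m; "grip_width": opening from 0.0 (shut) to 1.0 (fully open).
Only numpy, scipy, OpenCV 4.12 (cv2) and the standard library are available. Lean on these libraries where they do the work, as an engineer would, in place of code of your own. Each camera call takes 0.05 s, during which the arm holds its last target.

TASK

On the white loading tray, push the three mounted lenses with the fingertips through the narrow gate, one at a time, until each is wholly inside the slot: the blue one first, then the brass-coloured one, then the black one, each next lens staying back from the gate until the one before is wholly in. Slide them along the tray, never lifting one or tipping it over, and leave the vial, the eyepiece loupe and the glass dish beside the tray where they are.

Things in the scene. Friction and masses are not known exactly. Their poses are not given: they have to be found in the camera images.
- tray: White loading tray with low dark steel rims, fixed to the desk. Origin on the desk surface below the middle of the gate; x runs level from the wide part through the gate along the slot, z up, y to the left of x. Floor 3 mm above the desk; all rims 4 mm thick, 6 mm high above the floor (tops 9 mm above the desk), fingertips above that pass over them.
- gate (a point): Middle of the gate, at the tray's origin but at floor height (3 mm). The gate: two round steel pins 33 mm clear apart, at tray x = -2 mm, as high as the rims. Two straight funnel rims lead to it from y = +/-107 mm at x = -72 mm.
- wide_part (a point): Point on the floor at the middle of the wide part, tray x = -103 mm. Inside, the wide part reaches from x = -135 mm (back rim) to -72 mm, where the funnel begins, and from y = -107 to 107 mm. The lenses start here.
- slot_end (a point): Point on the floor at the far end of the slot, tray x = 112 mm. The slot has a grey floor, runs from x = 0 to this end rim and is 36 mm wide inside: it takes the three lenses in single file with 22 mm to spare. A lens pushed in pushes those before it along.
- lens_blue: Loose lens in a blue ring mount: upright cylinder, 30 mm diameter, 20 mm high, about 35 g, glass on top. Origin at the centre of its underside, z along its axis (up). It stands on the tray floor, so its top is 23 mm above the desk; starts at the back of the wide part.
- lens_brass: The same in a brass-coloured ring mount. Origin at the centre of its underside.
- lens_black: The same in a black ring mount. Origin at the centre of its underside.
- vial: Brown glass vial with a black cap, upright, 22 mm diameter, 49 mm high, beside the slot. Bystander. Origin at the centre of its underside.
- eyepiece: Black eyepiece loupe, 35 mm diameter, 34 mm high, on the other side of the slot. Bystander. Origin at the centre of its underside.
- dish: Clear glass dish, 57 mm diameter, 13 mm high, on the desk to the left of the tray. Bystander. Origin at the centre of its underside.
Things that resemble listed ones, but are neither listed nor needed, are in the scene too. Of the things like the lens_brass, leave any that is green, red or turquoise; of the rest the smaller one is meant.

How it is judged:
On the way, in this order (a step that is already met when the one before it is completed fails the run):
1. the blue lens is wholly through the gate in the slot while the brass-coloured and black ones are still back from the gate (x of lens_blue in the frame of tray between 0.014 and 0.12 m and y of lens_blue in the frame of tray between -0.006 and 0.006 m and x of lens_brass in the frame of tray between -0.137 and -0.02 m and x of lens_black in the frame of tray between -0.137 and -0.02 m), for 0.1 s.
2. the brass-coloured lens is wholly in the slot behind the blue one while the black one is still back from the gate (x of lens_blue in the frame of tray between 0.042 and 0.12 m and y of lens_blue in the frame of tray between -0.006 and 0.006 m and x of lens_brass in the frame of tray between 0.014 and 0.12 m and y of lens_brass in the frame of tray between -0.006 and 0.006 m and x of lens_black in the frame of tray between -0.137 and -0.02 m), for 0.1 s.
At the end, for the whole second after the job is handed in: All three lenses upright and at rest on the slot floor, each wholly past the gate (centre at least 14 mm along the slot, within 6 mm of its middle line), in single file: blue farthest in, then brass, then black. A waiting lens keeps its centre over 20 mm short of the gate (x of lens_blue in the frame of tray between 0.071 and 0.12 m and y of lens_blue in the frame of tray between -0.006 and 0.006 m and x of lens_brass in the frame of tray between 0.042 and 0.082 m and y of lens_brass in the frame of tray between -0.006 and 0.006 m and x of lens_black in the frame of tray between 0.014 and 0.042 m and y of lens_black in the frame of tray between -0.006 and 0.006 m and linear speed of each of lens_blue, lens_brass, lens_black below 0.02 m/s and angle between each of lens_blue, lens_brass, lens_black's own z axis and vertical below 0.1 rad and z of lens_blue in the frame of tray between 0.001 and 0.006 m and z of lens_brass in the frame of tray between 0.001 and 0.006 m and z of lens_black in the frame of tray between 0.001 and 0.006 m); the robot touches nothing.
It fails at once if a lens is lifted off the tray floor (8 mm) or tipped (0.4 rad) (z of any of lens_blue, lens_brass, lens_black in the frame of tray above 0.011 m or angle between any of lens_blue, lens_brass, lens_black's own z axis and vertical above 0.4 rad).
It fails at once if the vial is shifted by more than 15 mm or tipped (distance of vial from where it was at the start of the episode above 0.015 m or angle between vial's own z axis and vertical above 0.3 rad).
It fails at once if the eyepiece loupe is shifted by more than 15 mm or tipped (distance of eyepiece from where it was at the start of the episode above 0.015 m or angle between eyepiece's own z axis and vertical above 0.3 rad).
It fails at once if the glass dish is shifted by more than 15 mm or tipped (distance of dish from where it was at the start of the episode above 0.015 m or angle between dish's own z axis and vertical above 0.3 rad).
It also fails if it takes over 72 s, if anything falls off the work surface, if the arm or the gripper's body presses on something with over 40 N, if the wrist force passes 120 N, or if a joint passes its speed limit or range.

## Working session

There is one attempt and no reset: what is moved stays moved. The work goes in short steps, Python scripts to look and compute and a tool call to move; the robot and the scene stay as the last step left them, time stands still between calls to the robot, and variables do not carry over. Pictures are saved under pics/ and viewed, and the job is handed in when it is done.

Besides the shell and the picture viewer there is one more tool, called after "Emit:" by a JSON object that holds its "api" and its "payload", one argument or row to a line. send_rows: Moves the arm, as the interface text tells. Its arguments: {"type":"object","properties":{"steps":{"type":"array"}},"required":["steps"]}

```bash
ls; mkdir -p pics; python3 - <<'E'
from rig import status, eyes
import cv2
print(status.get_state())
for c in ("top","side","wrist"):
    im=eyes.read_camera(c); cv2.imwrite(f"pics/{c}0.png",im[:,:,::-1]); print(c,eyes.camera_info(c))
E
```

```text
pics
{'time_s': 0.0, 'joint_positions': array([-1.3774969 ,  0.41799155, -0.01031237,  1.61417683,  0.00469125,
        1.11070859, -0.05302847]), 'dq': array([-0.00134483,  0.00010627,  0.00013277,  0.00090018, -0.00076332,
       -0.00014937, -0.00016223]), 'effort': array([-1.22468555e-04, -8.51253104e+01,  6.38867654e-01, -4.25998414e+01,
       -4.89029742e-02,  1.86560350e-02,  1.52138173e-04]), 'tool_pos': array([0.14532002, 0.60747356, 0.20481317]), 'ee_rot': array([ 2.46570124e+00,  1.94541082e+00, -1.47118112e-03]), 'contact_force': array([ 0.451199  , -0.78030392,  0.06670706]), 'torque': array([-0.00140132,  0.02185914,  0.01137049]), 'grip_width': 1.0007974972318496}
top {'fx': 456.98084268659437, 'fy': 456.98084268659437, 'cx': 282.78271645122646, 'cy': 202.97967136288344, 'rvec': array([ 2.146143  , -2.14015595,  0.1555377 ]), 'tvec': array([-0.05907   ,  0.58439726,  1.040162  ])}
side {'fx': 541.7906117650298, 'fy': 541.7906117650298, 'cx': 274.199750739487, 'cy': 209.27736581480696, 'rvec': array([ 2.03767795, -0.18542176,  0.09521923]), 'tvec': array([-0.57209459,  0.0491748 ,  1.06620442])}
wrist {'fx': 371.8578184967583, 'fy': 371.8578184967583, 'cx': 278.05497827968503, 'cy': 215.1385378460297, 'tool_from_camera': array([[ 9.99999122e-01,  5.76859398e-04, -1.19326561e-03,
         5.29260333e-04],
       [-2.81832177e-04,  9.72274899e-01,  2.33840631e-01,
        -6.73915129e-02],
       [ 1.29507537e-03, -2.33840089e-01,  9.72274208e-01,
        -1.79109323e-01],
       [ 0.00000000e+00,  0.00000000e+00,  0.00000000e+00,
         1.00000000e+00]])}
```

View pics/top0.png

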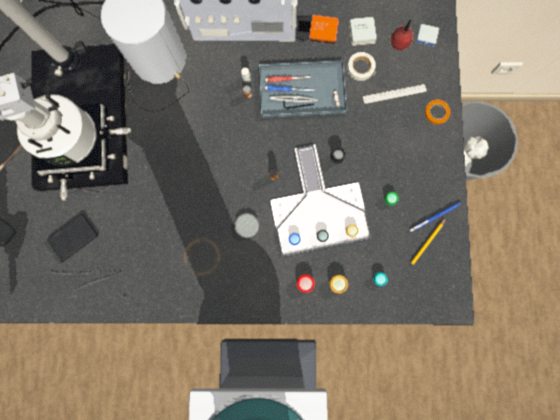

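View pics/side0.png

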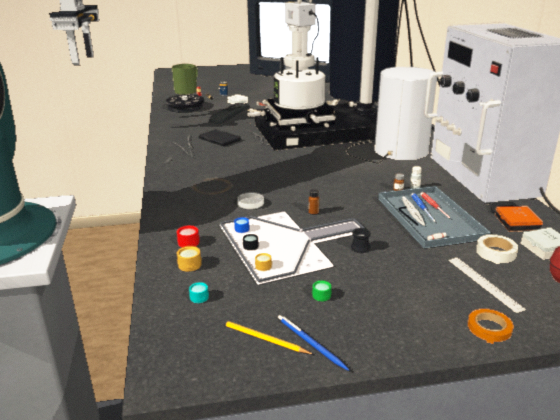

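View pics/wrist0.png

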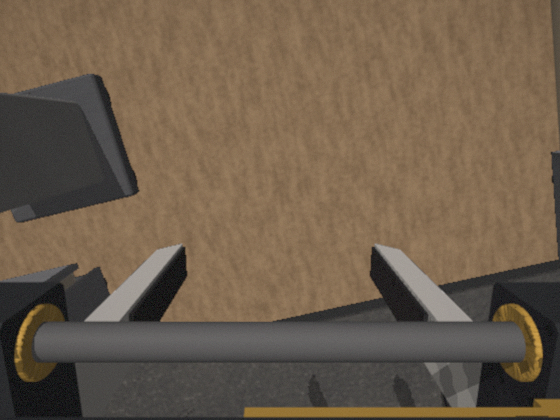

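```bash
cat > h.py <<'E'
import numpy as np, cv2
from rig import status, eyes
from scipy.spatial.transform import Rotation as R
def cam(name,st=None):
    i=eyes.camera_info(name)
    if 'rvec' in i:
        Rm=R.from_rotvec(i['rvec']).as_matrix(); C=-Rm.T@i['tvec']; return i,Rm.T,C
    st=st or status.get_state()
    T=i['tool_from_camera']; Rt=R.from_rotvec(st['ee_rot']).as_matrix()
    return i,Rt@T[:3,:3],np.array(st['tool_pos'])+Rt@T[:3,3]
def px2w(c,u,v,z):
    i,Rw,C=c
    d=Rw@np.array([(u-i['cx'])/i['fx'],(v-i['cy'])/i['fy'],1]); return C+d*(z-C[2])/d[2]
def w2px(c,p):
    i,Rw,C=c; q=Rw.T@(np.asarray(p)-C); return np.array([i['fx']*q[0]/q[2]+i['cx'],i['fy']*q[1]/q[2]+i['cy']])
E
python3 - <<'E'
from h import *
c=cam("top"); im=cv2.imread("pics/top0.png")
cv2.imwrite("pics/topc.png",cv2.resize(im[120:310,220:420],(800,760)[:2],interpolation=cv2.INTER_CUBIC)[:600] if 0 else cv2.resize(im[130:280,220:420],(800,600),interpolation=cv2.INTER_CUBIC))
s=cam("side")
for t,z in (("lens_blue",.023),("lens_brass",.023),("lens_black",.023),("vial",.049),("eyepiece",.034),("dish",.013),("tray",.003),("gate",.003),("slot_end",.003),("wide_part",.003)):
  for n,cc in (("top",c),("side",s)):
    print(t,n,[(np.round(px2w(cc,d["centre"][0]*560,d["centre"][1]*420,z)[:2],3).tolist(),np.round(np.array(d["centre"])*[560,420]).tolist(),round(d["confidence"],2)) for d in eyes.recognise(n,t)[:5]])
E
```

```text
lens_blue top [([0.497, -0.083], [293.0, 240.0], 0.67)]
lens_blue side [([0.503, -0.106], [244.0, 225.0], 0.57)]
lens_brass top [([0.392, -0.189], [338.0, 285.0], 0.77), ([0.394, -0.118], [308.0, 285.0], 0.62), ([0.409, -0.281], [377.0, 278.0], 0.61)]
lens_brass side [([0.395, -0.122], [187.0, 235.0], 0.97), ([0.599, -0.344], [324.0, 292.0], 0.89), ([0.397, -0.208], [189.0, 259.0], 0.88), ([0.41, -0.313], [200.0, 294.0], 0.79), ([0.517, -0.24], [261.0, 262.0], 0.64)]
lens_black top [([0.511, -0.152], [322.0, 235.0], 0.57)]
lens_black side [([0.501, -0.17], [247.0, 242.0], 0.73), ([0.66, -0.028], [314.0, 201.0], 0.64)]
vial top []
vial side [([0.645, -0.082], [313.0, 201.0], 0.75)]
eyepiece top [([0.708, -0.19], [337.0, 153.0], 0.77)]
eyepiece side [([0.695, -0.225], [360.0, 242.0], 0.82), ([0.517, -0.244], [262.0, 258.0], 0.22)]
dish top [([0.531, 0.029], [247.0, 227.0], 0.76)]
dish side [([0.528, 0.011], [248.0, 202.0], 0.85)]
tray top [([0.574, -0.136], [315.0, 210.0], 0.75)]
tray side [([0.58, -0.151], [288.0, 242.0], 0.84), ([0.715, -0.167], [360.0, 239.0], 0.23)]
gate top [([0.564, -0.135], [314.0, 214.0], 0.8)]
gate side [([0.587, -0.147], [291.0, 241.0], 0.76)]
slot_end top [([0.574, -0.129], [312.0, 210.0], 0.56)]
slot_end side [([0.585, -0.146], [290.0, 241.0], 0.7), ([0.713, -0.172], [359.0, 241.0], 0.21)]
wide_part top [([0.57, -0.132], [313.0, 212.0], 0.92)]
wide_part side [([0.577, -0.146], [285.0, 241.0], 0.97)]
```

View pics/topc.png

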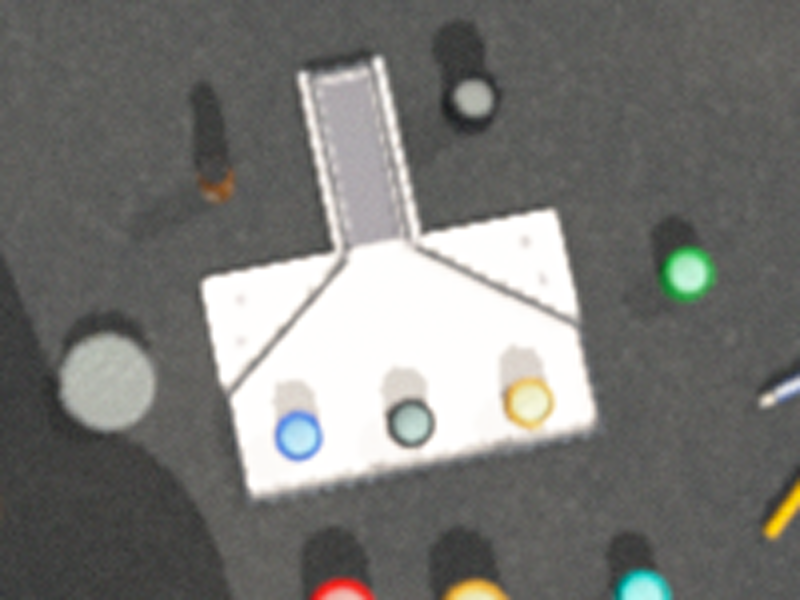

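The crop shows the tray with blue (crop 298,436), black (411,423) and brass (529,403) in the wide part, the gate near (379,248), and the slot end near (341,65). The larger brass-coloured ring and the red, green and turquoise ones are outside the tray.

```bash
python3 - <<'E'
from h import *
c=cam("top")
f=lambda u,v,z:px2w(c,u/4+220-.4,v/4+130-.4,z)[:2]
g=f(379,248,.006); e=f(341,65,.009); BL=f(250,495,.003); BR=f(597,430,.003); TL=f(204,280,.003);TR=f(555,210,.003)
for n,p in dict(g=g,e=e,BL=BL,BR=BR,TL=TL,TR=TR).items(): print(n,p.round(4))
for a,b in((g,e),(BL,TL),(BR,TR)): d=b-a; print(np.degrees(np.arctan2(d[1],d[0])),np.hypot(*d))
for a,b in((BR,BL),(TR,TL)): d=b-a; print(np.degrees(np.arctan2(d[1],d[0]))-90,np.hypot(*d))
for n,(u,v) in dict(blue=(298,436),black=(411,423),brass=(529,403)).items(): print(n,f(u,v,.023).round(4))
print("vial",f(218,175,.049),"eye",f(474,98,.034))
st=status.get_state(); print(R.from_rotvec(st['ee_rot']).as_matrix().round(3))
E
```

```text
g [ 0.6186 -0.1349]
e [ 0.7338 -0.1119]
BL [ 0.4673 -0.056 ]
BR [ 0.5072 -0.2668]
TL [ 0.5989 -0.0273]
TR [ 0.6433 -0.2442]
11.317497390566128 0.11742610226369132
12.32296258712462 0.1346868994998379
9.433805287597277 0.13794012810296571
10.721228616097662 0.21454074451596725
11.56765504769794 0.2214288827481528
blue [ 0.5017 -0.0847]
black [ 0.5096 -0.1522]
brass [ 0.5218 -0.2229]
vial [ 0.6549765  -0.03656739] eye [ 0.70632288 -0.191414  ]
[[ 0.233  0.973  0.   ]
 [ 0.973 -0.233 -0.   ]
 [-0.     0.    -1.   ]]
```

```bash
cat >> h.py <<'E'
G=np.array([.6186,-.1349]); YAW=np.radians(11.2)
def t2w(x,y):  # tray mm -> world m
    c,s=np.cos(YAW),np.sin(YAW); return G+np.array([c*x-s*y,s*x+c*y])/1000
def w2t(p):
    c,s=np.cos(YAW),np.sin(YAW); d=(np.asarray(p)[:2]-G)*1000; return np.array([c*d[0]+s*d[1],-s*d[0]+c*d[1]])
def go(x,y,z,push_deg):
    """tray target mm (tcp), z mm above desk, push dir deg in tray frame; tool y = -push. prints row"""
    st=status.get_state(); R0=R.from_rotvec(st['ee_rot']).as_matrix()
    a=YAW+np.radians(push_deg); ty=-np.array([np.cos(a),np.sin(a),0]); tz=np.array([0,0,-1.]); tx=np.cross(ty,tz)
    R1=np.c_[tx,ty,tz]; p=np.r_[t2w(x,y),z/1000]
    sh=R0.T@(p-st['tool_pos'])*1000; rv=R.from_matrix(R0.T@R1).as_rotvec()
    print("row",sh.round(1).tolist(),rv.round(3).tolist(),"tcp tray",w2t(st['tool_pos']).round(1),"z",round(st['tool_pos'][2]*1000,1),"t",round(st['time_s'],2),"q",st['joint_positions'].round(2))
E
python3 - <<'E'
from h import *
go(-130,0,200,0)
E
```

```text
row [-666.5, 514.8, 5.5] [0.0, -0.0, 2.711] tcp tray [-319.9  820.5] z 205.4 t 1.15 q [-1.38  0.42 -0.01  1.61  0.    1.11 -0.05]
```

Emit:
{"api": "send_rows", "payload": {
  "steps": [
    [-667, 515, 5, 0, 0, 2.711, -0.6],
    [-667, 515, 5, 0, 0, 2.711, -0.6],
    [-667, 515, 5, 0, 0, 2.711, -0.6],
    [-667, 515, 5, 0, 0, 2.711, -0.6],
    [-667, 515, 5, 0, 0, 2.711, -0.6]
  ]
}}

```text
time_s: 1.65
tool_pos: [0.2484, 0.378, 0.204]
ee_rot: [-3.01, -0.898, -0.0]
contact_force: [1.5, 0.7, 0.3]
grip_width: 0.613
```

```bash
python3 - <<'E'
from h import *
go(-130,0,200,0)
E
```

```text
row [-91.9, 583.1, 3.8] [-0.001, 0.0, 1.955] tcp tray [-263.5  575. ] z 204.0 t 1.65 q [-1.24  0.1   0.19  2.03 -0.02  1.01 -0.45]
```

Emit:
{"api": "send_rows", "payload": {
  "steps": [
    [-92, 583, 4, 0, 0, 1.955, -0.6],
    [-92, 583, 4, 0, 0, 1.955, -0.6],
    [-92, 583, 4, 0, 0, 1.955, -0.6],
    [-92, 583, 4, 0, 0, 1.955, -0.6],
    [-92, 583, 4, 0, 0, 1.955, -0.6]
  ]
}}

```text
time_s: 2.15
tool_pos: [0.3509, 0.1501, 0.2025]
ee_rot: [-3.129, 0.267, -0.0]
contact_force: [1.1, 0.6, -0.3]
grip_width: 0.21
```

```bash
python3 - <<'E'
from h import *
go(-130,0,200,0)
E
```

```text
row [190.6, 282.0, 2.2] [-0.001, 0.001, 1.205] tcp tray [-207.2  331.5] z 202.5 t 2.15 q [-0.96 -0.05  0.47  2.19  0.03  1.   -0.68]
```

Emit:
{"api": "send_rows", "payload": {
  "steps": [
    [191, 282, 2, 0, 0, 1.205, -0.6],
    [191, 282, 2, 0, 0, 1.205, -0.6],
    [191, 282, 2, 0, 0, 1.205, -0.6],
    [191, 282, 2, 0, 0, 1.205, -0.6],
    [191, 282, 2, 0, 0, 1.205, -0.6]
  ]
}}

```text
time_s: 2.65
tool_pos: [0.4541, -0.0779, 0.2012]
ee_rot: [-2.814, 1.393, -0.001]
contact_force: [1.9, 1.4, -0.1]
grip_width: 0.201
```

```bash
python3 - <<'E'
from h import *
go(-130,0,200,0)
E
```

```text
row [87.8, 20.5, 1.1] [-0.002, 0.001, 0.456] tcp tray [-150.3   87.9] z 201.2 t 2.65 q [-0.62  0.16  0.8   2.03 -0.13  1.   -0.67]
```

Emit:
{"api": "send_rows", "payload": {
  "steps": [
    [88, 20, 1, 0, 0, 0.456, -0.6],
    [88, 20, 1, 0, 0, 0.456, -0.6],
    [88, 20, 1, 0, 0, 0.456, -0.6],
    [88, 20, 1, 0, 0, 0.456, -0.6],
    [88, 20, 1, 0, 0, 0.456, -0.6]
  ]
}}

```text
time_s: 3.15
tool_pos: [0.4914, -0.1593, 0.2]
ee_rot: [-2.431, 1.987, 0.0]
contact_force: [-0.6, 0.1, 0.1]
grip_width: 0.202
```

```bash
python3 - <<'E'
from h import *
go(-130,0,200,0)
c=cam("wrist"); im=eyes.read_camera("wrist"); cv2.imwrite("pics/w1.png",im[:,:,::-1])
for t,z in (("lens_blue",.023),("lens_brass",.023),("lens_black",.023),("gate",.003)):
    print(t,[(w2t(px2w(c,d["centre"][0]*560,d["centre"][1]*420,z)).round(1).tolist(),np.round(np.array(d["centre"])*[560,420]).tolist(),round(d["confidence"],2)) for d in eyes.recognise("wrist",t)[:5]])
for p in ((0,0,.003),(112,0,.003),(-2,18.5,.009),(-2,-18.5,.009),(-72,107,.009),(-72,-107,.009),(-135,107,.009),(-135,-107,.009),(112,18,.009)):
    print(p,w2px(c,np.r_[t2w(*p[:2]),p[2]]).round(0))
E
```

```text
row [0.8, 0.5, -0.0] [-0.001, 0.001, 0.005] tcp tray [-129.5    0.8] z 200.0 t 3.15 q [-0.49  0.32  0.9   1.91 -0.29  1.05 -0.83]
lens_blue [([-103.8, 68.5], [208.0, 171.0], 0.65)]
lens_brass [([-108.8, -68.1], [350.0, 177.0], 0.97), ([-199.1, 66.0], [214.0, 265.0], 0.91), ([-226.0, -5.5], [284.0, 290.0], 0.61), ([-54.0, -178.3], [472.0, 118.0], 0.6)]
lens_black [([-108.2, 2.9], [276.0, 176.0], 0.55)]
gate [([-54.0, 1.6], [278.0, 118.0], 0.8)]
(0, 0, 0.003) [280.  59.]
(112, 0, 0.003) [281. -78.]
(-2, 18.5, 0.009) [260.  60.]
(-2, -18.5, 0.009) [300.  60.]
(-72, 107, 0.009) [170. 136.]
(-72, -107, 0.009) [389. 137.]
(-135, 107, 0.009) [173. 200.]
(-135, -107, 0.009) [385. 201.]
(112, 18, 0.009) [260. -82.]
```

View pics/w1.png

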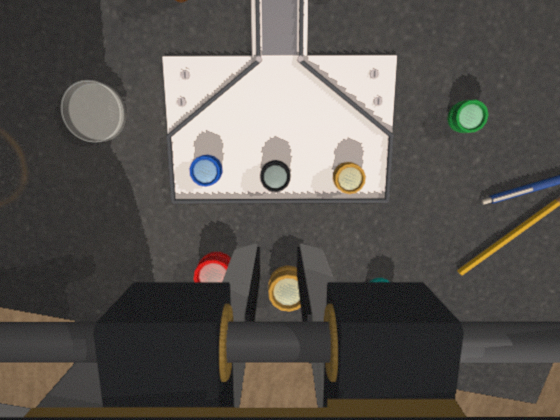

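The wrist picture matches the tray model: pins at (258,60) and (302,60), predicted (260,60) and (300,60). The lenses sit at (207,171), (276,176) and (350,178). Next I approach behind blue.

```bash
python3 - <<'E'
from h import *
go(-121,90,50,-49)
E
```

```text
row [-89.0, -8.2, 150.5] [-0.002, 0.003, 0.858] tcp tray [-129.3    0.8] z 200.3 t 3.4 q [-0.49  0.32  0.9   1.91 -0.29  1.05 -0.84]
```

Emit:
{"api": "send_rows", "payload": {
  "steps": [
    [-89, -8, 150, 0, 0, 0.858, -0.6],
    [-89, -8, 150, 0, 0, 0.858, -0.6],
    [-89, -8, 150, 0, 0, 0.858, -0.6],
    [-89, -8, 150, 0, 0, 0.858, -0.6],
    [-89, -8, 150, 0, 0, 0.858, -0.6]
  ]
}}

```text
time_s: 3.9
tool_pos: [0.4806, -0.0678, 0.048]
ee_rot: [1.525, -2.746, -0.005]
contact_force: [0.1, 0.1, 0.2]
grip_width: 0.203
```

```bash
python3 - <<'E'
from h import *
go(-121,90,13,-49)
E
```

```text
row [1.0, -2.9, 35.0] [0.003, 0.001, 0.103] tcp tray [-122.4   92.7] z 48.0 t 3.9 q [-0.64  0.57  0.89  2.1  -0.65  0.78 -1.46]
```

Emit:
{"api": "send_rows", "payload": {
  "steps": [
    [1, -3, 10, 0, 0, 0.1, -0.6],
    [1, -3, 35, 0, 0, 0.1, -0.6],
    [1, -3, 35, 0, 0, 0.1, -0.6]
  ]
}}

```text
time_s: 4.2
tool_pos: [0.4813, -0.0695, 0.0113]
ee_rot: [1.387, -2.815, -0.007]
contact_force: [-0.5, 0.7, 0.5]
grip_width: 0.2
```

```bash
cat > look.py <<'E'
from h import *
import sys
def look(n,things=("blue","brass","black")):
    c=cam("wrist"); im=eyes.read_camera("wrist"); cv2.imwrite(f"pics/{n}.png",im[:,:,::-1])
    for t in things:
        print(t,[(w2t(px2w(c,d["centre"][0]*560,d["centre"][1]*420,.023)).round(1).tolist(),np.round(np.array(d["centre"])*[560,420]).tolist(),round(d["confidence"],2)) for d in eyes.recognise("wrist","lens_"+t)[:3]])
    return c
E
python3 - <<'E'
from look import *
look("w2",("blue","black"))
go(-121,90,13,-49)
E
```

```text
blue [([-104.3, 71.1], [278.0, 216.0], 0.97)]
black [([-109.2, 5.2], [387.0, 112.0], 0.8)]
row [0.2, 0.3, 0.8] [0.003, 0.001, 0.004] tcp tray [-120.7   89.9] z 13.8 t 4.35 q [-0.59  0.64  0.85  2.1  -0.74  0.73 -1.48]
```

View pics/w2.png

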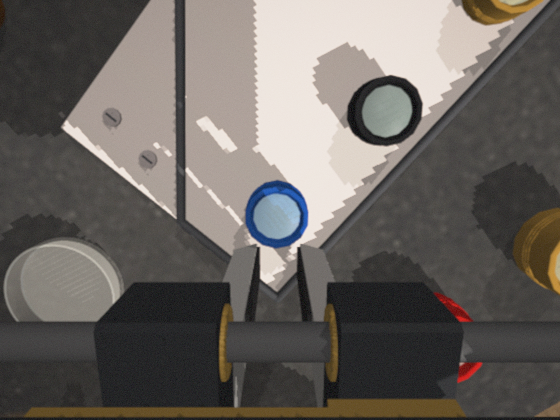

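Emit:
{"api": "send_rows", "payload": {
  "steps": [
    [0, -8, 0.5, 0, 0, 0, -0.6],
    [0, -18, 0.5, 0, 0, 0, -0.6],
    [0, -29, 0.5, 0, 0, 0, -0.6],
    [0, -40, 0.5, 0, 0, 0, -0.6],
    [0, -50, 0.5, 0, 0, 0, -0.6]
  ]
}}

```text
time_s: 4.85
tool_pos: [0.5233, -0.1016, 0.0133]
ee_rot: [1.387, -2.819, -0.004]
contact_force: [-0.6, 1.1, 0.9]
grip_width: 0.199
```

```bash
python3 - <<'E'
from h import *
go(-58,15,13,-49)
E
```

```text
row [2.0, -46.3, 0.1] [0.003, 0.001, 0.003] tcp tray [-87.   51.2] z 13.3 t 4.85 q [-0.5   0.7   0.83  2.   -0.74  0.78 -1.45]
```

Emit:
{"api": "send_rows", "payload": {
  "steps": [
    [0.5, -12, 0.2, 0, 0, 0, -0.6],
    [1, -22, 0.2, 0, 0, 0, -0.6],
    [1.5, -32, 0.2, 0, 0, 0, -0.6],
    [2, -41, 0.2, 0, 0, 0, -0.6],
    [2, -46, 0.2, 0, 0, 0, -0.6]
  ]
}}

```text
time_s: 5.35
tool_pos: [0.5591, -0.132, 0.0129]
ee_rot: [1.386, -2.819, -0.004]
contact_force: [0.2, 1.0, 0.2]
grip_width: 0.201
```

```bash
python3 - <<'E'
from look import *
look("w3",("blue","black","brass"))
go(-58,15,13,-49)
E
```

```text
blue [([-26.7, -34.5], [298.0, 148.0], 0.64)]
black [([-93.1, -9.1], [365.0, 279.0], 0.65), ([-26.4, -34.1], [297.0, 148.0], 0.42)]
brass [([-105.1, -66.9], [470.0, 208.0], 0.96), ([-203.6, -14.9], [522.0, 399.0], 0.91)]
row [-0.0, -0.5, -0.1] [0.003, 0.001, 0.003] tcp tray [-58.4  15.4] z 12.9 t 5.55 q [-0.43  0.75  0.82  1.89 -0.74  0.83 -1.44]
```

View pics/w3.png

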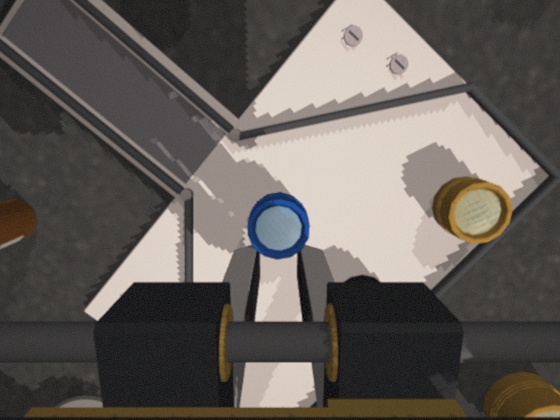

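```bash
python3 - <<'E'
from h import *
c=cam("wrist")
for u,v,z in((238,132,.009),(187,192,.009),(279,225,.023)): print(w2t(px2w(c,u,v,z)).round(1))
L=np.array([-45.5,.5])
for a,r in((-49,25),(-40,25),(-32,25),(-24,25),(-16,25),(-8,25),(0,25)):
    p=L-r*np.array([np.cos(np.radians(a)),np.sin(np.radians(a))]); go(p[0],p[1],13,a)
E
```

```text
[ -1.5 -20.1]
[-1.1 19.1]
[-44.3  -1.1]
row [0.0, 5.3, -0.1] [0.003, 0.001, 0.003] tcp tray [-58.4  15.4] z 12.9 t 5.55 q [-0.43  0.75  0.82  1.89 -0.74  0.83 -1.44]
row [3.9, 5.0, -0.1] [0.003, 0.001, -0.154] tcp tray [-58.4  15.4] z 12.9 t 5.55 q [-0.43  0.75  0.82  1.89 -0.74  0.83 -1.44]
row [7.3, 4.3, -0.1] [0.003, 0.001, -0.294] tcp tray [-58.4  15.4] z 12.9 t 5.55 q [-0.43  0.75  0.82  1.89 -0.74  0.83 -1.44]
row [10.6, 3.0, -0.1] [0.003, 0.002, -0.433] tcp tray [-58.4  15.4] z 12.9 t 5.55 q [-0.43  0.75  0.82  1.89 -0.74  0.83 -1.44]
row [13.6, 1.4, -0.2] [0.002, 0.002, -0.573] tcp tray [-58.4  15.4] z 12.9 t 5.55 q [-0.43  0.75  0.82  1.89 -0.74  0.83 -1.44]
row [16.4, -0.7, -0.2] [0.002, 0.002, -0.712] tcp tray [-58.4  15.4] z 12.9 t 5.55 q [-0.43  0.75  0.82  1.89 -0.74  0.83 -1.44]
row [18.9, -3.2, -0.2] [0.002, 0.002, -0.852] tcp tray [-58.4  15.4] z 12.9 t 5.55 q [-0.43  0.75  0.82  1.89 -0.74  0.83 -1.44]
```

Emit:
{"api": "send_rows", "payload": {
  "steps": [
    [0, 5.3, 0, 0, 0, 0, -0.6],
    [4, 5, 0, 0, 0, -0.15, -0.6],
    [7.3, 4.3, 0, 0, 0, -0.29, -0.6],
    [10.6, 3, 0, 0, 0, -0.43, -0.6],
    [13.6, 1.4, 0, 0, 0, -0.57, -0.6]
  ]
}}

```text
time_s: 6.05
tool_pos: [0.5485, -0.1405, 0.0129]
ee_rot: [-2.13, 2.308, 0.005]
contact_force: [-0.5, -0.3, -0.1]
grip_width: 0.199
```

```bash
python3 - <<'E'
from h import *
go(-70.5,0,13,0)
E
```

```text
row [8.0, -1.6, -0.1] [0.002, 0.003, -0.276] tcp tray [-69.9   8.2] z 12.9 t 6.05 q [-0.32  0.68  0.69  1.91 -0.62  0.77 -0.94]
```

Emit:
{"api": "send_rows", "payload": {
  "steps": [
    [4, -0.5, 0, 0, 0, -0.14, -0.6],
    [7.5, -0.5, 0, 0, 0, -0.276, -0.6],
    [8, -0.5, 0, 0, 0, -0.276, -0.6]
  ]
}}

```text
time_s: 6.35
tool_pos: [0.5479, -0.1485, 0.0132]
ee_rot: [-2.429, 1.99, 0.005]
contact_force: [0.5, -0.7, -0.6]
grip_width: 0.2
```

```bash
python3 - <<'E'
from look import *
c=look("w4",("blue","black"))
go(-70.5,0,13,0)
E
```

```text
blue [([-44.6, -0.9], [282.0, 213.0], 0.65)]
black []
row [0.7, -1.2, -0.1] [0.001, 0.003, -0.003] tcp tray [-71.7   0.7] z 12.9 t 6.5 q [-0.26  0.66  0.62  1.9  -0.55  0.75 -0.7 ]
```

View pics/w4.png

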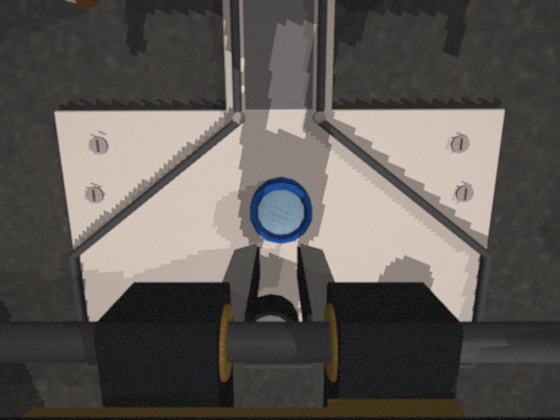

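Emit:
{"api": "send_rows", "payload": {
  "steps": [
    [1, -9, 0, 0, 0, 0, -0.6],
    [1, -19, 0, 0, 0, 0, -0.6],
    [1, -29, 0, 0, 0, 0, -0.6],
    [1, -40, 0, 0, 0, 0, -0.6],
    [1, -50, 0, 0, 0, 0, -0.6]
  ]
}}

```text
time_s: 7.0
tool_pos: [0.5985, -0.1392, 0.0127]
ee_rot: [-2.423, 1.997, 0.005]
contact_force: [-1.3, -0.0, 1.7]
grip_width: 0.197
```

```bash
python3 - <<'E'
from look import *
c=look("w5",("blue",))
go(70,-.3,13,0)
E
```

```text
blue [([1.4, -0.9], [280.0, 225.0], 0.96), ([1.9, 13.4], [249.0, 224.0], 0.53)]
row [-0.1, -90.2, -0.4] [0.001, 0.003, -0.002] tcp tray [-20.2  -0.2] z 12.7 t 7.1 q [-0.27  0.73  0.61  1.78 -0.56  0.81 -0.75]
```

View pics/w5.png

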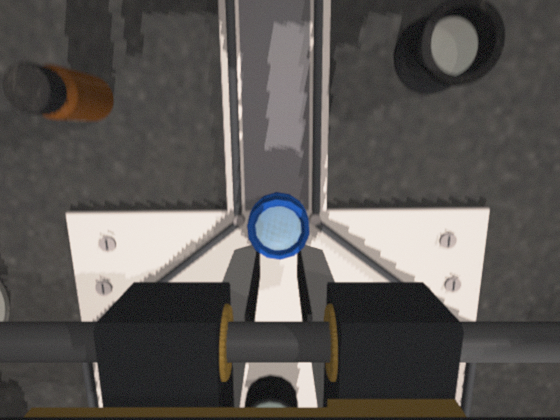

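Blue is centred in the gate at (279,225), between the pins at (238,218) and (317,221). I keep pushing.

Emit:
{"api": "send_rows", "payload": {
  "steps": [
    [0, -10, -0.4, 0, 0, 0, -0.6],
    [0, -20, -0.4, 0, 0, 0, -0.6],
    [0, -30, -0.4, 0, 0, 0, -0.6],
    [0, -41, -0.4, 0, 0, 0, -0.6],
    [0, -50, -0.4, 0, 0, 0, -0.6]
  ]
}}

```text
time_s: 7.6
tool_pos: [0.6489, -0.1291, 0.013]
ee_rot: [-2.424, 1.996, 0.004]
contact_force: [-0.3, -0.1, -0.1]
grip_width: 0.198
```

```bash
python3 - <<'E'
from look import *
go(70,-.3,13,0)
E
```

```text
row [-0.0, -39.2, -0.0] [0.001, 0.003, -0.002] tcp tray [30.8 -0.2] z 13.0 t 7.6 q [-0.27  0.79  0.61  1.65 -0.56  0.88 -0.8 ]
```

Emit:
{"api": "send_rows", "payload": {
  "steps": [
    [0, -10, 0, 0, 0, 0, -0.6],
    [0, -20, 0, 0, 0, 0, -0.6],
    [0, -30, 0, 0, 0, 0, -0.6],
    [0, -36, 0, 0, 0, 0, -0.6],
    [0, -39, 0, 0, 0, 0, -0.6]
  ]
}}

```text
time_s: 8.1
tool_pos: [0.6877, -0.1215, 0.0128]
ee_rot: [-2.425, 1.996, 0.004]
contact_force: [-1.3, 0.5, 0.6]
grip_width: 0.203
```

```bash
python3 - <<'E'
from look import *
c=look("w6",("blue",))
go(70,-.3,13,0); go(65,0,50,0)
E
```

```text
blue [([92.4, -0.2], [278.0, 225.0], 0.56)]
row [-0.0, 0.0, -0.1] [0.001, 0.003, -0.002] tcp tray [70.  -0.3] z 12.9 t 8.2 q [-0.26  0.85  0.61  1.55 -0.57  0.93 -0.84]
row [-0.4, 5.0, -37.1] [0.001, 0.003, -0.002] tcp tray [70.  -0.3] z 12.9 t 8.2 q [-0.26  0.85  0.61  1.55 -0.57  0.93 -0.84]
```

View pics/w6.png

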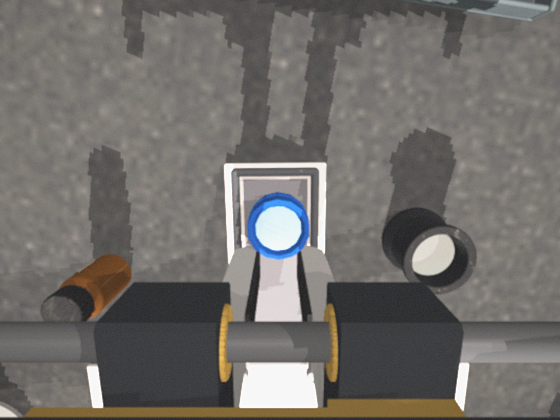

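Blue is inside at about x = 91, y = 0, at (278,225). I back off, lift and head behind brass.

Emit:
{"api": "send_rows", "payload": {
  "steps": [
    [0, 6, 0, 0, 0, 0, -0.6],
    [0, 10, -15, 0, 0, 0, -0.6],
    [0, 10, -50, 0, 0, 0, -0.6],
    [0, 30, -50, 0, 0, 0, -0.6]
  ]
}}

```text
time_s: 8.6
tool_pos: [0.6606, -0.128, 0.0679]
ee_rot: [-2.423, 1.992, -0.004]
contact_force: [1.7, 0.5, -0.1]
grip_width: 0.198
```

```bash
python3 - <<'E'
from look import *
go(-127.4,-87.7,60,46.8)
E
```

```text
row [86.6, 169.9, 6.9] [-0.006, -0.001, -0.818] tcp tray [42.6 -1.4] z 67.9 t 8.6 q [-0.29  0.74  0.65  1.61 -0.52  0.97 -0.84]
```

Emit:
{"api": "send_rows", "payload": {
  "steps": [
    [87, 170, 7, 0, 0, -0.818, -0.6],
    [87, 170, 7, 0, 0, -0.818, -0.6],
    [87, 170, 7, 0, 0, -0.818, -0.6],
    [87, 170, 7, 0, 0, -0.818, -0.6],
    [87, 170, 7, 0, 0, -0.818, -0.6]
  ]
}}

```text
time_s: 9.1
tool_pos: [0.506, -0.2503, 0.0614]
ee_rot: [-2.986, 0.97, -0.006]
contact_force: [1.5, 0.7, -0.3]
grip_width: 0.201
```

```bash
python3 - <<'E'
from look import *
look("w7",("brass","black"))
go(-127.4,-87.7,13,46.8)
E
```

```text
brass [([-198.3, 54.2], [16.0, 155.0], 0.82), ([-108.6, -66.9], [276.0, 184.0], 0.7), ([-53.4, -173.7], [465.0, 236.0], 0.66)]
black [([-108.9, 2.6], [184.0, 100.0], 0.8)]
row [-0.6, -0.2, 48.0] [-0.005, -0.004, -0.073] tcp tray [-127.5  -88.3] z 61.0 t 9.25 q [ 0.01  0.54  0.49  1.89 -0.36  0.79  0.07]
```

View pics/w7.png

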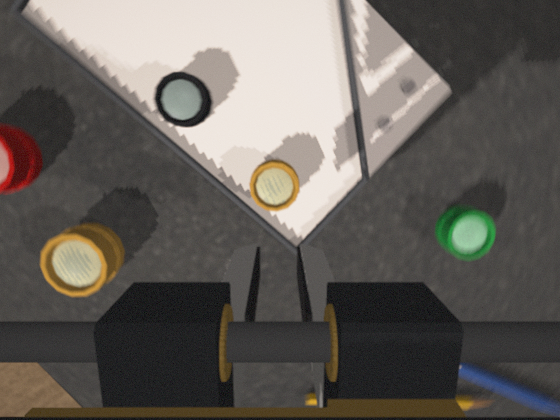

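Emit:
{"api": "send_rows", "payload": {
  "steps": [
    [-0.6, 0, 12, 0, 0, -0.073, -0.6],
    [-0.6, 0, 48, 0, 0, -0.073, -0.6],
    [-0.6, 0, 48, 0, 0, -0.073, -0.6]
  ]
}}

```text
time_s: 9.55
tool_pos: [0.5099, -0.2445, 0.0107]
ee_rot: [-3.015, 0.869, -0.003]
contact_force: [-0.3, 0.1, -0.1]
grip_width: 0.201
```

```bash
python3 - <<'E'
from look import *
look("w8",("brass","black"))
d=19.6;a=np.radians(46.8)
go(-45-d*np.cos(a),-.3-d*np.sin(a),13,46.8)
E
```

```text
brass [([-110.3, -66.6], [277.0, 217.0], 0.69), ([-53.3, -170.8], [510.0, 290.0], 0.64), ([-216.6, -11.5], [38.0, 283.0], 0.6)]
black [([-109.7, 2.3], [168.0, 103.0], 0.61)]
row [-0.1, -100.4, 1.5] [-0.005, -0.004, -0.001] tcp tray [-127.2  -87.8] z 14.0 t 9.7 q [ 0.06  0.61  0.44  1.91 -0.39  0.7   0.17]
```

View pics/w8.png

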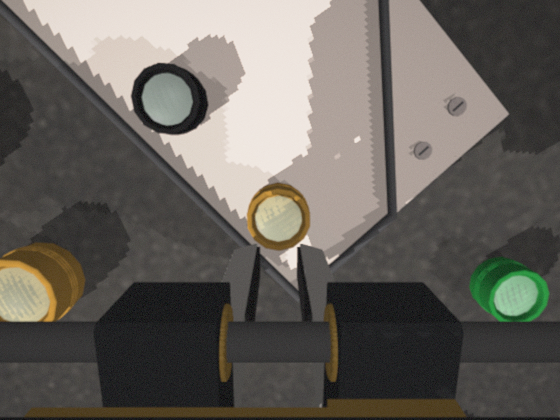

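Emit:
{"api": "send_rows", "payload": {
  "steps": [
    [0, -9, 1, 0, 0, 0, -0.6],
    [0, -19, 1, 0, 0, 0, -0.6],
    [0, -29, 1, 0, 0, 0, -0.6],
    [0, -40, 1, 0, 0, 0, -0.6],
    [0, -50, 1, 0, 0, 0, -0.6]
  ]
}}

```text
time_s: 10.2
tool_pos: [0.5382, -0.2021, 0.0133]
ee_rot: [-3.016, 0.866, -0.009]
contact_force: [-0.2, -0.4, 0.2]
grip_width: 0.202
```

```bash
python3 - <<'E'
from look import *
d=19.6;a=np.radians(46.8)
go(-45-d*np.cos(a),-.3-d*np.sin(a),13,46.8)
E
```

```text
row [-0.1, -49.0, 0.6] [-0.005, -0.004, -0.001] tcp tray [-91.9 -50.3] z 13.3 t 10.2 q [-0.03  0.62  0.44  1.89 -0.39  0.71  0.08]
```

Emit:
{"api": "send_rows", "payload": {
  "steps": [
    [0, -10, 0.3, 0, 0, 0, -0.6],
    [0, -20, 0.3, 0, 0, 0, -0.6],
    [0, -31, 0.3, 0, 0, 0, -0.6],
    [0, -42, 0.3, 0, 0, 0, -0.6],
    [0, -49, 0.3, 0, 0, 0, -0.6]
  ]
}}

```text
time_s: 10.7
tool_pos: [0.5648, -0.1594, 0.0132]
ee_rot: [-3.016, 0.865, -0.009]
contact_force: [0.0, -0.0, -1.2]
grip_width: 0.197
```

```bash
python3 - <<'E'
from look import *
look("w9",("brass","black"))
L=np.array([-45,-.3])
for a in (46.8,39,31,23,15,7,0):
    p=L-25*np.array([np.cos(np.radians(a)),np.sin(np.radians(a))]); go(p[0],p[1],13,a)
E
```

```text
brass [([-42.2, 0.9], [281.0, 227.0], 0.93), ([-173.7, 62.3], [4.0, 315.0], 0.46)]
black [([-93.6, 13.0], [187.0, 279.0], 0.78)]
row [-0.0, 5.8, 0.2] [-0.005, -0.004, -0.0] tcp tray [-58.2 -14.3] z 13.2 t 10.85 q [-0.11  0.64  0.44  1.86 -0.39  0.73 -0.01]
row [-3.4, 5.5, 0.2] [-0.005, -0.004, 0.136] tcp tray [-58.2 -14.3] z 13.2 t 10.85 q [-0.11  0.64  0.44  1.86 -0.39  0.73 -0.01]
row [-6.8, 4.8, 0.2] [-0.006, -0.003, 0.276] tcp tray [-58.2 -14.3] z 13.2 t 10.85 q [-0.11  0.64  0.44  1.86 -0.39  0.73 -0.01]
row [-10.1, 3.6, 0.2] [-0.006, -0.003, 0.415] tcp tray [-58.2 -14.3] z 13.2 t 10.85 q [-0.11  0.64  0.44  1.86 -0.39  0.73 -0.01]
row [-13.2, 2.0, 0.2] [-0.006, -0.003, 0.555] tcp tray [-58.2 -14.3] z 13.2 t 10.85 q [-0.11  0.64  0.44  1.86 -0.39  0.73 -0.01]
row [-16.0, -0.0, 0.2] [-0.006, -0.002, 0.694] tcp tray [-58.2 -14.3] z 13.2 t 10.85 q [-0.11  0.64  0.44  1.86 -0.39  0.73 -0.01]
row [-18.2, -2.1, 0.2] [-0.007, -0.002, 0.817] tcp tray [-58.2 -14.3] z 13.2 t 10.85 q [-0.11  0.64  0.44  1.86 -0.39  0.73 -0.01]
```

View pics/w9.png

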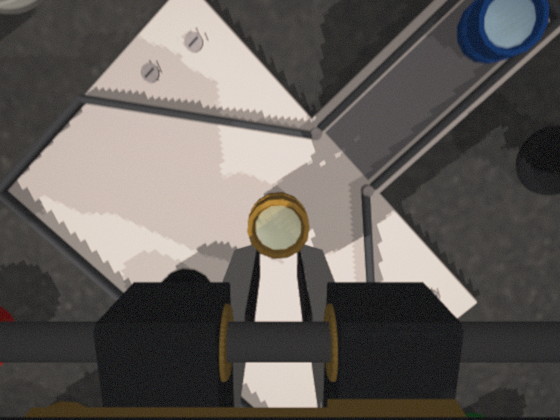

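Emit:
{"api": "send_rows", "payload": {
  "steps": [
    [0, 5.8, 0, 0, 0, 0, -0.6],
    [-3.4, 5.5, 0, 0, 0, 0.136, -0.6],
    [-6.8, 4.8, 0, 0, 0, 0.276, -0.6],
    [-10.1, 3.6, 0, 0, 0, 0.415, -0.6],
    [-13.2, 2, 0, 0, 0, 0.555, -0.6]
  ]
}}

```text
time_s: 11.35
tool_pos: [0.5514, -0.156, 0.0133]
ee_rot: [-2.657, 1.667, -0.007]
contact_force: [-0.4, 0.4, -0.4]
grip_width: 0.197
```

```bash
python3 - <<'E'
from look import *
go(-70,-.3,13,0)
E
```

```text
row [-7.1, -1.8, 0.3] [-0.007, -0.0, 0.254] tcp tray [-70.   -7.6] z 13.3 t 11.35 q [-0.22  0.65  0.58  1.9  -0.52  0.74 -0.46]
```

Emit:
{"api": "send_rows", "payload": {
  "steps": [
    [-4, -0.7, 0, 0, 0, 0.13, -0.6],
    [-7, -0.7, 0, 0, 0, 0.254, -0.6],
    [-7, -0.7, 0, 0, 0, 0.254, -0.6]
  ]
}}

```text
time_s: 11.65
tool_pos: [0.5485, -0.1498, 0.0132]
ee_rot: [-2.422, 1.994, -0.006]
contact_force: [-0.1, 0.4, 0.7]
grip_width: 0.201
```

```bash
python3 - <<'E'
from look import *
c=look("w10",("brass","black"))
go(38,-.3,13,0)
E
```

```text
brass [([-41.3, 1.8], [272.0, 207.0], 0.65)]
black [([-92.6, 2.1], [273.0, 308.0], 0.58)]
row [-0.6, -109.3, 1.1] [-0.007, 0.0, 0.004] tcp tray [-71.3  -1.2] z 13.4 t 11.8 q [-0.27  0.67  0.64  1.91 -0.58  0.75 -0.67]
```

View pics/w10.png

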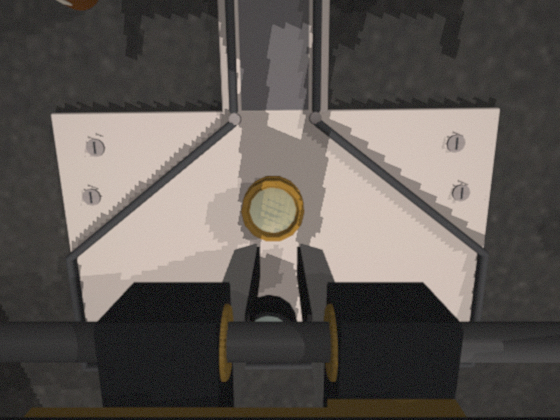

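Emit:
{"api": "send_rows", "payload": {
  "steps": [
    [-1, -9, 0.5, 0, 0, 0, -0.6],
    [-1, -19, 0.5, 0, 0, 0, -0.6],
    [-1, -29, 0.5, 0, 0, 0, -0.6],
    [-1, -40, 0.5, 0, 0, 0, -0.6],
    [-1, -50, 0.5, 0, 0, 0, -0.6]
  ]
}}

```text
time_s: 12.3
tool_pos: [0.5989, -0.1388, 0.0131]
ee_rot: [-2.427, 1.986, -0.006]
contact_force: [-0.6, -0.3, 0.3]
grip_width: 0.202
```

```bash
python3 - <<'E'
from look import *
c=look("w11",("brass",))
go(38,-.3,13,0)
E
```

```text
brass [([0.5, 0.7], [278.0, 227.0], 0.8)]
row [0.8, -57.9, 0.4] [-0.007, 0.0, 0.005] tcp tray [-19.9   0.2] z 13.0 t 12.4 q [-0.28  0.73  0.63  1.79 -0.58  0.81 -0.73]
```

View pics/w11.png

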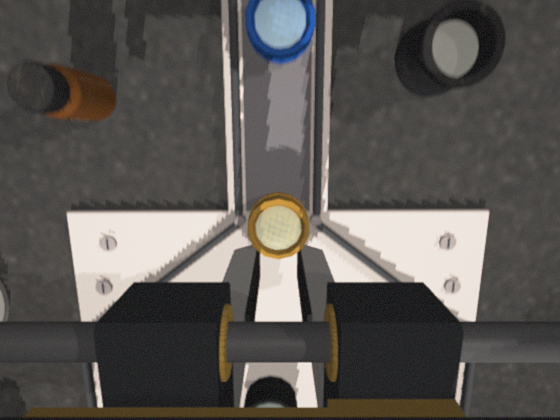

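Brass is centred in the gate at (279,226), with blue farther along at (281,22).

Emit:
{"api": "send_rows", "payload": {
  "steps": [
    [0.4, -10, 0.2, 0, 0, 0, -0.6],
    [0.4, -20, 0.2, 0, 0, 0, -0.6],
    [0.5, -31, 0.2, 0, 0, 0, -0.6],
    [0.5, -42, 0.2, 0, 0, 0, -0.6],
    [0.5, -50, 0.2, 0, 0, 0, -0.6]
  ]
}}

```text
time_s: 12.9
tool_pos: [0.6493, -0.1287, 0.0132]
ee_rot: [-2.429, 1.984, -0.007]
contact_force: [-0.9, -0.5, 0.2]
grip_width: 0.202
```

Emit:
{"api": "send_rows", "payload": {
  "steps": [
    [0, -5, 0, 0, 0, 0, -0.6],
    [0, -8, 0, 0, 0, 0, -0.6],
    [0, -8, 0, 0, 0, 0, -0.6]
  ]
}}

```text
time_s: 13.2
tool_pos: [0.6573, -0.1271, 0.0131]
ee_rot: [-2.429, 1.984, -0.007]
contact_force: [-0.5, -0.0, -0.5]
grip_width: 0.199
```

```bash
python3 - <<'E'
from look import *
c=look("w12",("brass","blue"))
go(38,-.3,13,0)
E
```

```text
brass [([62.0, 1.5], [276.0, 223.0], 0.67)]
blue [([90.8, -0.6], [281.0, 162.0], 0.76)]
row [0.3, 1.0, 0.2] [-0.007, 0.0, 0.005] tcp tray [39.  0.] z 13.2 t 13.35 q [-0.28  0.81  0.63  1.64 -0.58  0.88 -0.79]
```

View pics/w12.png

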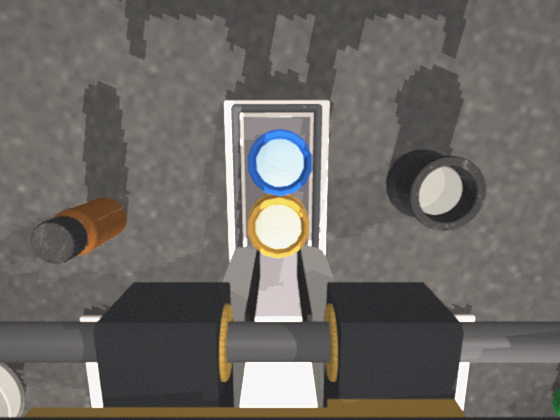

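Blue is at (280,162) and brass at (278,226), in single file. Next is black.

Emit:
{"api": "send_rows", "payload": {
  "steps": [
    [0, 6, 0, 0, 0, 0, -0.6],
    [0, 10, -15, 0, 0, 0, -0.6],
    [0, 10, -50, 0, 0, 0, -0.6],
    [0, 30, -50, 0, 0, 0, -0.6]
  ]
}}

```text
time_s: 13.75
tool_pos: [0.6298, -0.1338, 0.0678]
ee_rot: [-2.427, 1.981, -0.015]
contact_force: [0.2, -1.1, -0.9]
grip_width: 0.198
```

```bash
python3 - <<'E'
from look import *
go(-136,2.7,60,0)
E
```

```text
row [-4.7, 147.3, 5.9] [-0.013, -0.002, 0.006] tcp tray [11.2 -1.1] z 67.8 t 13.75 q [-0.31  0.7   0.68  1.7  -0.53  0.93 -0.79]
```

Emit:
{"api": "send_rows", "payload": {
  "steps": [
    [-5, 147, 6, -0.01, 0, 0.006, -0.6],
    [-5, 147, 6, -0.01, 0, 0.006, -0.6],
    [-5, 147, 6, -0.01, 0, 0.006, -0.6],
    [-5, 147, 6, -0.01, 0, 0.006, -0.6],
    [-5, 147, 6, -0.01, 0, 0.006, -0.6]
  ]
}}

```text
time_s: 14.25
tool_pos: [0.4847, -0.1583, 0.061]
ee_rot: [-2.424, 1.993, -0.006]
contact_force: [1.0, 0.9, -0.3]
grip_width: 0.202
```

```bash
python3 - <<'E'
from look import *
look("w13",("black","brass"))
go(-136,2.7,13,0)
E
```

```text
black [([-108.5, 4.0], [277.0, 195.0], 0.56)]
brass [([-234.9, -119.3], [461.0, 381.0], 0.75), ([-235.7, -5.3], [291.0, 382.0], 0.7), ([-56.1, -153.9], [557.0, 103.0], 0.53)]
row [0.1, 1.5, 47.3] [-0.004, -0.002, 0.001] tcp tray [-134.7    2.9] z 60.3 t 14.4 q [-0.33  0.51  0.73  2.03 -0.49  0.77 -0.68]
```

View pics/w13.png

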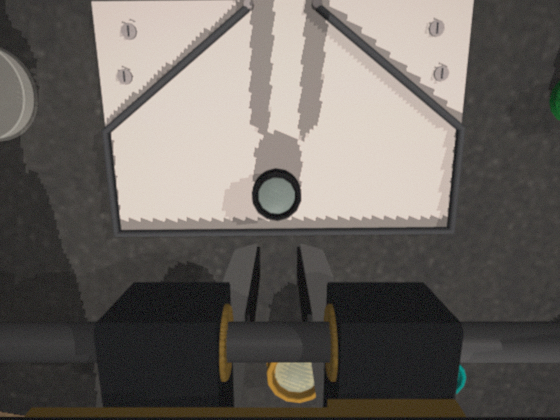

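Emit:
{"api": "send_rows", "payload": {
  "steps": [
    [0, 1.5, 12, 0, 0, 0, -0.6],
    [0, 1.5, 47, 0, 0, 0, -0.6],
    [0, 1.5, 47, 0, 0, 0, -0.6]
  ]
}}

```text
time_s: 14.7
tool_pos: [0.4839, -0.1583, 0.0105]
ee_rot: [2.429, -1.992, 0.004]
contact_force: [-0.5, -0.2, 1.3]
grip_width: 0.204
```

```bash
python3 - <<'E'
from look import *
look("w14",("black",))
go(-20,0,13,0)
E
```

```text
black [([-108.2, 3.6], [278.0, 212.0], 0.62)]
row [2.8, -116.6, 0.1] [-0.002, -0.002, 0.0] tcp tray [-136.6    2.7] z 12.8 t 14.8 q [-0.27  0.59  0.65  2.05 -0.57  0.68 -0.62]
```

View pics/w14.png

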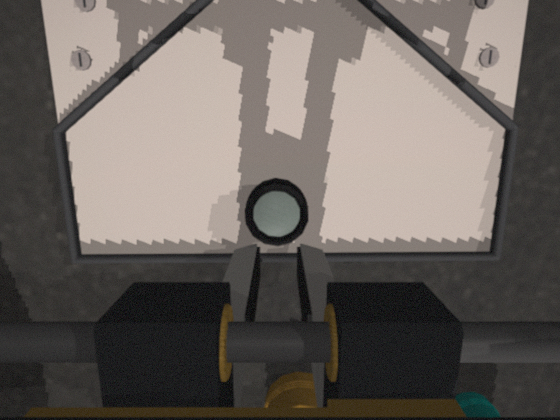

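Emit:
{"api": "send_rows", "payload": {
  "steps": [
    [0, -9, 0, 0, 0, 0, -0.6],
    [0.3, -19, 0, 0, 0, 0, -0.6],
    [0.6, -29, 0, 0, 0, 0, -0.6],
    [1, -40, 0, 0, 0, 0, -0.6],
    [1.4, -50, 0, 0, 0, 0, -0.6]
  ]
}}

```text
time_s: 15.3
tool_pos: [0.5347, -0.15, 0.0131]
ee_rot: [-2.428, 1.993, -0.005]
contact_force: [-0.4, 0.1, 0.8]
grip_width: 0.202
```

Emit:
{"api": "send_rows", "payload": {
  "steps": [
    [0.3, -10, 0, 0, 0, 0, -0.6],
    [0.6, -20, 0, 0, 0, 0, -0.6],
    [1, -30, 0, 0, 0, 0, -0.6],
    [1.4, -40, 0, 0, 0, 0, -0.6],
    [1.4, -45, 0, 0, 0, 0, -0.6]
  ]
}}

```text
time_s: 15.8
tool_pos: [0.5801, -0.1424, 0.0131]
ee_rot: [-2.429, 1.992, -0.005]
contact_force: [-0.3, -0.1, 0.4]
grip_width: 0.2
```

```bash
python3 - <<'E'
from look import *
look("w15",("black",))
go(-20,0,13,0);go(8,0,13,0)
E
```

```text
black []
row [0.2, -19.8, 0.1] [-0.002, -0.002, 0.001] tcp tray [-39.8   0.1] z 13.0 t 15.9 q [-0.29  0.71  0.64  1.83 -0.58  0.79 -0.71]
row [0.2, -47.8, 0.1] [-0.002, -0.002, 0.001] tcp tray [-39.8   0.1] z 13.0 t 15.9 q [-0.29  0.71  0.64  1.83 -0.58  0.79 -0.71]
```

View pics/w15.png

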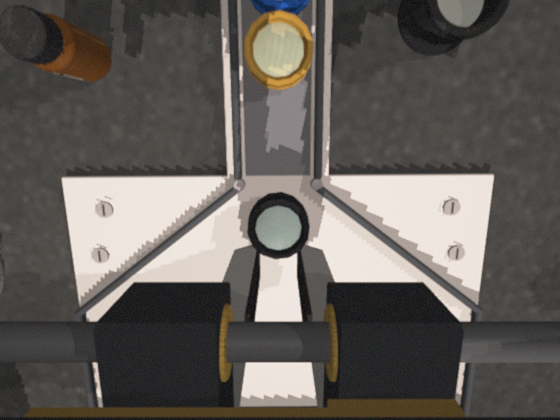

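Black sits at (279,225), centred on the pins at (238,184) and (318,184). I push it in another 48 mm, to about x = 28.

Emit:
{"api": "send_rows", "payload": {
  "steps": [
    [0, -10, 0, 0, 0, 0, -0.6],
    [0, -20, 0, 0, 0, 0, -0.6],
    [0, -31, 0, 0, 0, 0, -0.6],
    [0, -41, 0, 0, 0, 0, -0.6],
    [0, -48, 0, 0, 0, 0, -0.6]
  ]
}}

```text
time_s: 16.4
tool_pos: [0.6277, -0.1327, 0.0131]
ee_rot: [-2.429, 1.992, -0.005]
contact_force: [-0.7, 0.2, 1.3]
grip_width: 0.199
```

Emit:
{"api": "send_rows", "payload": {
  "steps": [
    [0, 0, 0, 0, 0, 0, -0.6],
    [0, 8, 0, 0, 0, 0, -0.6],
    [0, 12, -15, 0, 0, 0, -0.6],
    [0, 12, -50, 0, 0, 0, -0.6],
    [0, 30, -90, 0, 0, 0, -0.6]
  ]
}}

```text
time_s: 16.9
tool_pos: [0.5978, -0.1382, 0.1043]
ee_rot: [2.43, -1.991, 0.004]
contact_force: [1.0, 0.3, 1.6]
grip_width: 0.203
```

```bash
python3 - <<'E'
from look import *
c=look("w16")
for u,v,z in((238,184,.009),): pass
t=eyes.read_camera("top")[:,:,::-1]; cv2.imwrite("pics/t2.png",cv2.resize(t[130:280,220:420],(800,600),interpolation=cv2.INTER_CUBIC))
cv2.imwrite("pics/s2.png",eyes.read_camera("side")[:,:,::-1])
go(0,0,100,0)
for p in ((14,0),(28,0),(42,0),(71,0)): print(p,w2px(c,np.r_[t2w(*p),.023]).round(0))
E
```

```text
blue [([87.4, -2.2], [283.0, 62.0], 0.86)]
brass [([59.6, 1.1], [278.0, 106.0], 0.7), ([-49.7, -172.7], [512.0, 260.0], 0.65), ([-19.7, 0.5], [278.0, 220.0], 0.42)]
black [([31.4, -1.1], [281.0, 148.0], 0.55)]
row [0.9, -21.1, 2.9] [-0.002, -0.002, 0.002] tcp tray [-21.2   0.9] z 102.9 t 17.2 q [-0.35  0.62  0.73  1.75 -0.49  0.96 -0.8 ]
(14, 0) [279. 173.]
(28, 0) [279. 153.]
(42, 0) [279. 133.]
(71, 0) [280.  88.]
```

View pics/w16.png

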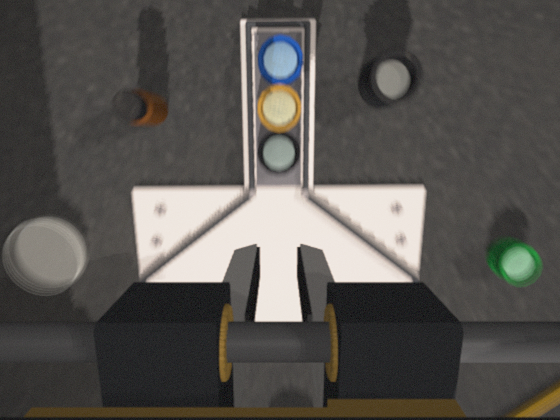

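View pics/s2.png

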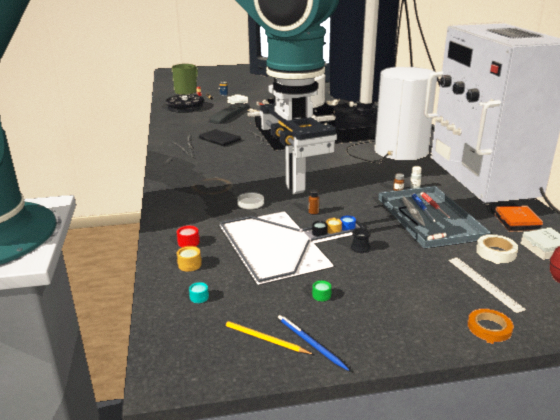

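Black is at (279,153), about x = 28. Brass is at (279,108), about x = 59, and blue at (281,60), about x = 90. All are upright and the fingers are clear.

```bash
python3 - <<'E'
from rig import workorder
print(workorder.sign_off())
E
```

```text
the job is handed in; nothing more can be done
None
```

All three lenses are in the slot in single file, blue farthest in, then brass, then black. The job was handed in at about 17 s of the 72 s allowed, and the interface reports no verdict.

I pushed each lens along the tray through the gate with the two fingertips held 19 mm apart behind it, about 13 mm above the desk. The brass one used was the smaller brass-coloured lens on the tray; the larger one outside was left alone.

- **Lens positions:** The last wrist picture puts blue at x ≈ 90 mm, brass at 59 mm and black at 28 mm. All are within about 2 mm of the middle line and upright, inside the final limits.
- **Bystanders:** The vial, loupe and dish look to be where they started. I judged this by eye and did not measure it.
- **Robot:** The fingers are clear, at about 100 mm above the desk. Every force reading between moves was below 3 N.
- **Disagreements:** The networks' positions for the lenses differed from my own pixel readings by up to about 3 mm (for black, 31 mm against 28 mm). They also reported look-alikes and half-hidden lenses wrongly now and then, so I went by the pictures there.

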